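Shut and latch the leak-test chamber

TASK

A bagged canister lies ready in the small leak-test chamber. Press the lid fully shut, then swing the latch handle round until its tongue has climbed the ramp on the lid and dropped into the low notch behind it, so that the lid is locked. Feel for the drop and stop there, pushing the handle with a light hand (under 10 N, so that it is not forced against the end wall behind the notch); do not press hard on the lid, and leave the other things on the bench alone.

Things in the scene. Friction and masses are not known exactly. Their poses are not given: they have to be found in the camera images.
- chamber: Leak-test chamber, an open grey box with a clear lid, fixed to the bench: 150 mm deep (x) x 240 mm wide (y), walls 85 mm high. Origin: centre of its underside; its -x side is the front (latch), its +x side the back (hinges), z up.
- test_lid (a joint): Lid angle in rad: 0 = shut on the rubber seal of the box (a firm stop), grows as the front edge lifts; starts ajar. Hinge line: see lid_hinge. The stiff hinge keeps the lid where it is left; about 3 N on the front rail push it down. A clear plate with aluminium rails, 50 mm deep along its front and 24 mm along its back edge; its top is 98 mm above the bench when shut.
- lid_press (a point): Point on top of the lid's aluminium front rail, left of the latch: 146 mm in front of the hinge line, 65 mm to the +y side of the lid's middle, 5.5 mm above the hinge line when shut. A good place to press; moves with the lid.
- lid_hinge (a point): Middle of the lid's hinge line, which runs along the chamber's y axis (in the chamber's frame x = +0.081, y = 0, z = +0.0925).
- latch_axis (a point): Point on the vertical turning axis of the latch handle, on a bracket in front of the box (chamber's frame x = -0.094, y = 0, z = 0.110). Its axes are the chamber's.
- latch_handle (a joint): Turn of the latch handle in rad, anticlockwise from above. At 0 the lever points straight out of the chamber's front (-x) and the short tongue along the front to -y, clear of the lid; at 1.57 the lever lies along the front, pointing to -y, and the tongue points back over the lid. Starts between 0 and 0.2; turns freely there.
- latch_spindle (a joint): Lift of the latch handle in m against its return spring (8 N down at rest, 10 N on the ridge, weight included): 0 = fully down (parked, or in the notch), about 0.008 on the ridge. The whole handle with lever, knob and tongue rises and falls by this much.
- latch_knob (a point): On the axis of the handle's upright knob, 2 mm below its top: round black plastic, 18 mm across, 85 mm from the turning axis; top 169 mm above the bench when down, the lever's upper face 48 mm below the top. Its -x axis points outward along the lever. 3 to 5 N push it up the ramp, least if the fingers go slowly and rise with it. A tight grip keeps the handle from dropping.
- timer: Small white bench timer, 62 x 62 x 22 mm; bystander, origin under its centre.
- label_roll: White label roll, 59 mm across, 30 mm high; bystander, origin under its centre.
- loupe: Black loupe standing upright, 39 mm across, 37 mm high; bystander, origin under its centre.
- keeper_plate (a point): Middle of the place on the lid's front rail where the steel keeper is clamped. With the keeper mid-way, its ramp meets the tongue's roller at a turn of about 0.65 rad, the ridge is passed at 1.25, the roller is down in the notch at 1.31, and a solid wall stops it at 1.34. But the keeper may be set 0.3 rad either way on its slot (not measured): all four turns shift together, so find the notch by feel.
- loose_cap: White screw cap standing on the bench, 38 mm across, 34 mm high; bystander, origin under its centre.
- tape_roll: Brown tape roll lying flat, 87 mm across, 18 mm high; bystander, origin under its centre.

How it is judged (in metres and radians):
On the way, in this order (a step that is already met when the one before it is completed fails the run):
1. the lid is shut on the box, with the latch still clear of it (value of joint test_lid below 0.025 rad and value of joint latch_handle below 0.4 rad), for 0.1 s.
2. the handle has been turned up the ramp, with the lid shut (value of joint test_lid below 0.025 rad and value of joint latch_spindle above 0.005 m), for 0.05 s.
At the end, for the whole second after the job is handed in: The lid is shut (within 0.025 rad), the handle has been turned past the ridge (more than 0.99 rad) and has dropped into the notch (lift under 2.5 mm), at rest (value of joint test_lid below 0.025 rad and value of joint latch_handle above 0.99 rad and value of joint latch_spindle below 0.0025 m and velocity of joint latch_handle between -0.05 and 0.05 rad/s); the robot touches nothing.
It fails at once if the robot pushes on the latch handle with more than 10 N (contact force between any of the fingers, the arm and latch_handle above 10 N).
It fails at once if the robot presses on the lid with more than 40 N (contact force between any of the fingers, the arm and test_lid above 40 N).
It fails at once if a bystander is pushed more than 20 mm from its place or knocked over (distance of any of timer, label_roll, loose_cap, loupe, tape_roll from where it was at the start of the episode above 0.02 m or angle between any of loupe, loose_cap's own z axis and vertical above 0.5 rad).
It also fails if it takes over 54 s, if anything falls off the work surface, if the arm or the gripper's body presses on something with over 40 N, if the wrist force passes 120 N, or if a joint passes its speed limit or range.

ROBOT

A 6-joint arm with a two-finger parallel gripper is mounted at the origin on a cart in front of the work surface, level with it; the furniture and walls round the work are solid. World frame = base frame: x ahead of the robot, y to its left, z up, the work surface at z = 0. Lengths are in mm, angles in rad, forces in N, time in s.
With the tool pointing down it reaches from about 275 to 825 mm from the base axis. Payload 5.2 kg.
Tool frame: the origin (TCP) lies midway between the tips of the shut fingers; the grasp point (between the pads) lies 19 mm behind it (ctrl.tcp_to_grasp is the distance from the TCP to the grasp point, in mm); z points along the fingers, y is the line along which they close (so a half turn about z gives the same grasp; the last joint's range is limited). The gripper opens to 93 mm and grips with 3 to 60 N. Pads are 15 mm wide; open, the fingers measure 128 mm over their backs; the gripper's body (75 mm by 188 mm) begins 65 mm behind the grasp point.
Start: joints at [1.078, 0.259, 1.535, -0, 1.348, -0.203], TCP at [157.146, 527.077, 218.653] pointing down, gripper open.
Joint ranges: [-3.14, 3.14], [-0.91, 2.08], [0.19, 2.58], [-1.22, 4.36], [0.22, 2.71], [-3.12, 3.12]. Speed limits (rad/s): [2.57, 2.57, 3.14, 3.14, 3.14, 3.14].

INTERFACE

Orientations are given as a rotation vector (axis times angle).
In Python, from bench import ctrl, cams gives the robot as it stands. The module is installed in compiled form; this text tells all that it offers.
- The arm moves only by the tool arm_command, never from a script. Its argument "deltas" is a list of rows, each a list of 2 entries, a list of its own where there are three numbers: the shift along the tool's x, y, z in units of 250 mm (1.0 is 250 mm), then the turn about the tool's z in units of 2 rad (1.0 is 2 rad). A call has 1 to 10 rows; each row shifts and turns the commanded pose from where the row before left it, along the tool's axes as they then stand; what a row does not reach is not made up. A row lasts 1/8 s, in which the tool goes at most 62.5 mm and 10.7 degrees, less where a joint would pass 70% of its speed; a pose out of reach is approached as far as the arm can. A call with a number of a shift or a turn outside -1 to 1 is refused whole. A call with a gripper value outside its range is refused whole. "gripper" is the gripper command: -1 is shut, 1 is fully open, values between are in proportion, set as the call begins (left out, the last holds). The fingers move at their own pace and stop on an object; "force" is the grip in N (left out, the last holds). Time passes only in rows, so rows that do not move let the fingers close. It gives the time, the measured TCP pose, the force, the opening and the grip force at its end, in the units of the state.
- ctrl.observe(): the state, without advancing time (a new reading comes with each control period).
- cams.read_camera(name): name is "scene" or "top" or "wrist"; returns the picture (480x640x3 uint8, red, green, blue); there is no depth.
- cams.camera_info(name): a dict with "vertical_fov" (degrees; the focal length in pixels is half the picture's height over the tangent of half this angle, whatever the lens; pixels are square), "cx", "cy" (the principal point, pixels), "k1" (the pictures are not rectified: a ray, as slopes to the right and down, at radius r is drawn at 1 + k1 r^2 times it, then the intrinsics apply), "extrinsics" (4x4, takes a point from camera to world coordinates). Camera axes: x right, y up, looking along -z (the intrinsics and any distortion apply to the point x, -y, -z); pixel columns grow to the right and rows downward; lengths in mm; the calibration is good to about 2 mm. A picture is of the moment at which its call begins: read the wrist's pose just before it. camera_info takes no time and is no camera call; for the wrist camera it gives the pose at the moment of the call.
- ctrl.hand_in(): hands the job in; it is judged then, once.
The state is a dict: "time": time; "joint_pos": joint angles; "qd": joint speeds; "joint_torque": joint torques, N m; "tool_pos": TCP position; "orientation": TCP orientation; "wrist_force": force on the tool from outside, world axes, zero at the start; "torque": the same for the moment, N m; "width": finger opening in mm; "grasp_force": force on a finger pad.
Only numpy, scipy, OpenCV 4.12 (cv2) and the standard library are available. Lean on these libraries where they do the work, as an engineer would, in place of code of your own. Each camera call takes 0.05 s, during which the arm holds its last target. There are 200 camera calls.

## Working session

There is one attempt and no reset: what is moved stays moved. The work goes in short steps, Python scripts to look and compute and a tool call to move; the robot and the scene stay as the last step left them, time stands still between calls to the robot, and variables do not carry over. Pictures are saved under pics/ and viewed, at most 10 in all, crops included, and the job is handed in when it is done.

Besides the shell and the picture viewer there is one more tool, called after "Emit:" by a JSON object that holds its "api" and its "payload", one argument or row to a line. arm_command: Moves the arm, as the interface text tells. Its arguments: {"type":"object","properties":{"deltas":{"type":"array","items":{"type":"array"}},"gripper":{"type":"number"},"force":{"type":"number"}},"required":["deltas"]}

```bash
mkdir -p pics; python3 - <<'E'
from bench import ctrl,cams
import cv2
s=ctrl.observe();print({k:s[k] for k in('time','tool_pos','orientation','wrist_force','width')})
for n in('scene','top'):
    print(n,cams.camera_info(n)); cv2.imwrite(f'pics/{n}0.png',cams.read_camera(n)[:,:,::-1])
E
```

```text
{'time': 0.0, 'tool_pos': array([156.88677037, 526.5894673 , 217.83815404]), 'orientation': array([-4.53548481e-01, -3.10806651e+00,  2.64638356e-03]), 'wrist_force': array([-0.33645941, -0.02276818, -0.0601624 ]), 'width': 93.15138686777598}
scene {'vertical_fov': 56.2913566697789, 'cx': 317.8995548427285, 'cy': 237.35184910012524, 'k1': 0.009858613137242137, 'extrinsics': array([[ 6.44390446e-01,  3.92094037e-01, -6.56523586e-01,
        -5.49316203e+00],
       [-7.64694897e-01,  3.32240793e-01, -5.52139267e-01,
        -3.69344044e+02],
       [ 1.63340259e-03,  8.57833505e-01,  5.13925102e-01,
         5.73683679e+02],
       [ 0.00000000e+00,  0.00000000e+00,  0.00000000e+00,
         1.00000000e+00]])}
top {'vertical_fov': 46.08730481251758, 'cx': 325.46833578968074, 'cy': 235.95516515383395, 'k1': -0.03662934616078988, 'extrinsics': array([[ 2.53757953e-02,  9.94879810e-01, -9.78275689e-02,
         4.51746737e+02],
       [-9.99227752e-01,  2.81792926e-02,  2.73829804e-02,
         1.15812788e+02],
       [ 2.99994860e-02,  9.70571568e-02,  9.94826587e-01,
         1.21151688e+03],
       [ 0.00000000e+00,  0.00000000e+00,  0.00000000e+00,
         1.00000000e+00]])}
```

View pics/top0.png

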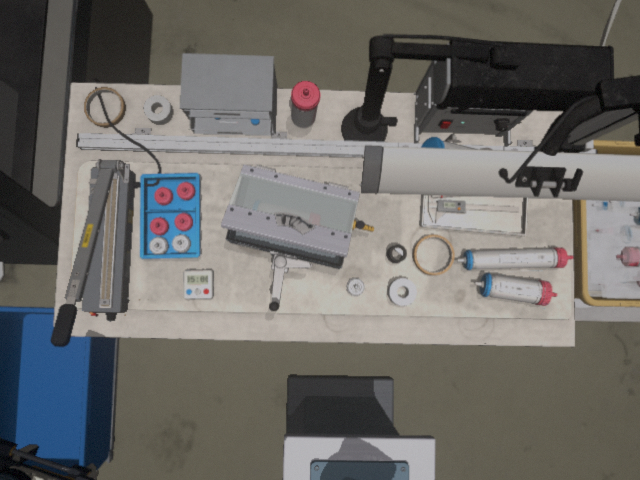

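View pics/scene0.png

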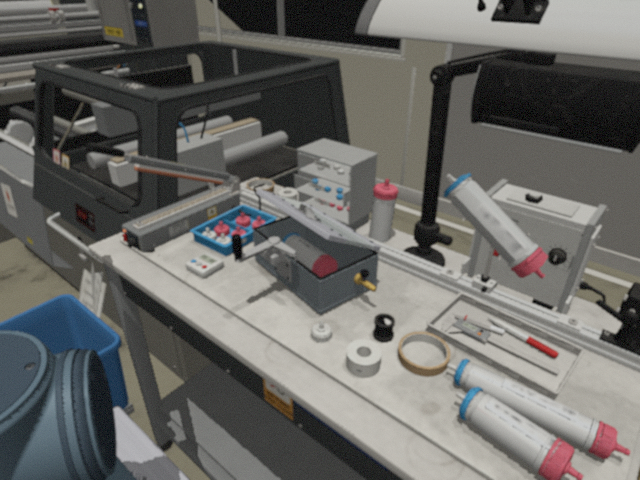

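```bash
python3 - <<'E'
import cv2
a=cv2.imread('pics/top0.png')[150:320,170:430]
cv2.imwrite('pics/c1.png',cv2.resize(a,None,fx=3,fy=3,interpolation=cv2.INTER_CUBIC))
E
cat > h.py <<'E'
import numpy as np, cv2
from bench import ctrl,cams
def ray(n,u,v,info=None):
    i=info or cams.camera_info(n); f=240/np.tan(np.radians(i['vertical_fov']/2))
    K=np.array([[f,0,i['cx']],[0,f,i['cy']],[0,0,1.]])
    p=cv2.undistortPoints(np.array([[[u,v]]],float),K,np.array([i['k1'],0,0,0,0]))[0,0]
    E=np.array(i['extrinsics']); return E[:3,3],E[:3,:3]@np.array([p[0],-p[1],-1])
def onz(n,u,v,z,info=None):
    o,d=ray(n,u,v,info); return o+d*(z-o[2])/d[2]
def proj(n,P,info=None):
    i=info or cams.camera_info(n); f=240/np.tan(np.radians(i['vertical_fov']/2))
    E=np.array(i['extrinsics']); c=E[:3,:3].T@(np.array(P,float)-E[:3,3]); x,y=c[0]/-c[2],-c[1]/-c[2]
    s=1+i['k1']*(x*x+y*y); return f*x*s+i['cx'],f*y*s+i['cy']
E
python3 - <<'E'
from h import *
print(onz('top',274,305,169),onz('top',280,260,110)); s=ctrl.observe()
i=cams.camera_info('wrist');print(i)
print(cv2.Rodrigues(s['orientation'])[0])
E
```

```text
[424.54255608 178.18627319 169.        ] [510.45393556 172.97495975 110.        ]
{'vertical_fov': 63.65344075203732, 'cx': 318.1632010985855, 'cy': 244.78099129173154, 'k1': -0.015065748812172354, 'extrinsics': array([[ 2.85401684e-01, -9.14274996e-01, -2.87484104e-01,
         7.71291775e+01],
       [ 9.58406355e-01,  2.71704560e-01,  8.73721446e-02,
         5.50542095e+02],
       [-1.77142521e-03, -3.00462750e-01,  9.53791905e-01,
         3.84196441e+02],
       [ 0.00000000e+00,  0.00000000e+00,  0.00000000e+00,
         1.00000000e+00]])}
[[-9.58311494e-01  2.85724640e-01 -7.14479086e-04]
 [ 2.85725386e-01  9.58310543e-01 -1.38081753e-03]
 [ 2.90159250e-04 -1.52739812e-03 -9.99998791e-01]]
```

View pics/c1.png

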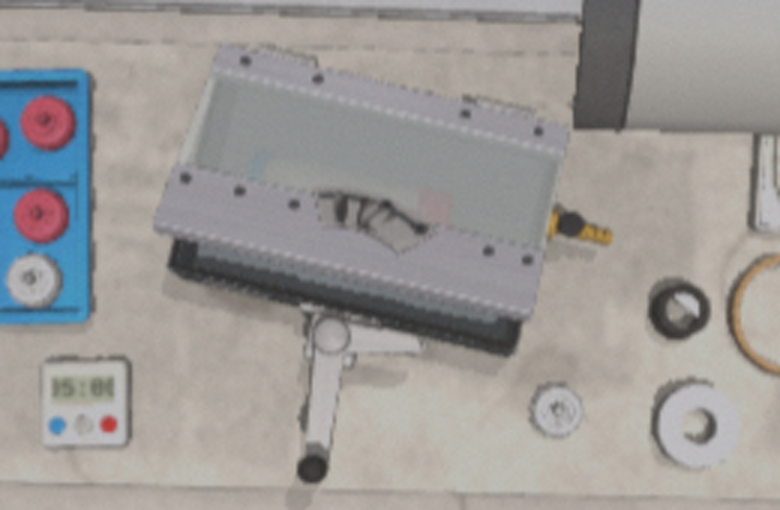

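```bash
cat >> h.py <<'E'
def tri(a,b):
    (o,d),(p,e)=a,b; d=d/np.linalg.norm(d); e=e/np.linalg.norm(e)
    s=np.linalg.lstsq(np.c_[d,-e],p-o,rcond=None)[0]; A,B=o+d*s[0],p+e*s[1]; return (A+B)/2,np.linalg.norm(A-B)
E
python3 - <<'E'
from h import *
print('lamp',tri(ray('top',365,190),ray('scene',360,33)))
print('axis',onz('top',280.7,261.7,122),'knob',onz('top',274,306,169))
E
```

```text
lamp (array([583.70417108,  46.34618985, 492.16816451]), np.float64(0.04625323694866613))
axis [506.57206919 170.89675116 122.        ] knob [422.72279076 178.12546209 169.        ]
```

Emit:
{"api": "arm_command", "payload": {
  "deltas": [
    [[-0.1, -0.04, -0.025], 0],
    [[-0.19, -0.07, -0.025], 0],
    [[-0.2, -0.075, -0.025], 0],
    [[-0.2, -0.075, -0.025], 0],
    [[-0.2, -0.075, -0.025], 0],
    [[-0.2, -0.075, -0.025], 0],
    [[-0.2, -0.075, -0.025], 0],
    [[-0.2, -0.075, -0.025], 0],
    [[-0.19, -0.07, -0.025], 0],
    [[-0.13, -0.05, -0.025], 0]
  ],
  "gripper": -1,
  "force": 30
}}

```text
time: 1.35
tool_pos: [543.6, 233.0, 280.6]
orientation: [-0.456, -3.107, 0.001]
wrist_force: [0.5, -0.0, 0.0]
width: 1.2
grasp_force: 0.0
```

```bash
python3 - <<'E'
from h import *
import json
i=cams.camera_info('wrist'); a=cams.read_camera('wrist')[:,:,::-1]
cv2.imwrite('pics/w1.png',a); json.dump({k:np.array(v).tolist() for k,v in i.items()},open('w1.json','w'))
for P in [(506.6,171,122),(422.7,178,169),(554,229,98)]: print(proj('wrist',P,i))
print(ctrl.observe()['wrist_force'])
E
```

```text
(np.float64(236.4093856683382), np.float64(203.78443142961584))
(np.float64(189.09629924444528), np.float64(97.49149790849168))
(np.float64(317.5463477501789), np.float64(229.0190824540132))
[ 2.86067071 -1.70525195  0.74343073]
```

View pics/w1.png

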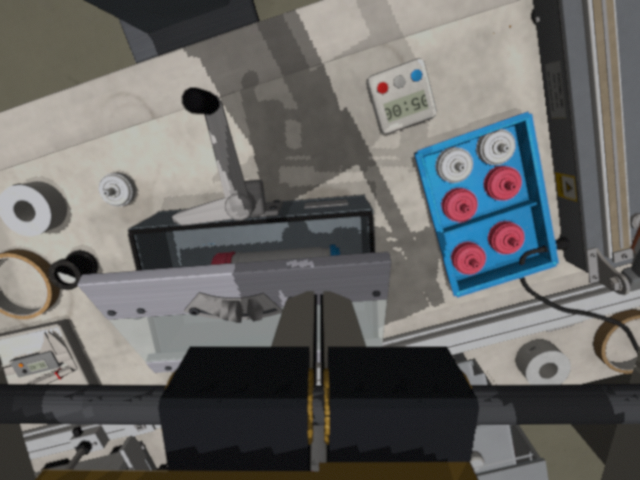

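```bash
python3 - <<'E'
from h import *
import json
i=json.load(open('w1.json'))
r=lambda u,v:ray('wrist',u,v,i)
print('lid+y',tri(ray('top',222.5,226.5),r(388,254)))
print('lid-y',tri(ray('top',346.5,256),r(80,277)))
print('knob',tri(ray('top',274,306),r(195,99)))
print('hub',tri(ray('top',280.7,261.7),r(238,205)))
print(onz('wrist',195,99,169,i),onz('wrist',238,205,122,i))
# box front rim corners (top outer), z=85
for p in [(170+170/3,150+268/3),(170+512/3,150+353/3)]: print('rim top',onz('top',*p,85))
for p in [(374,210),(131,230)]: print('rim wr',onz('wrist',*p,85,i))
a=cv2.imread('pics/w1.png')
cv2.imwrite('pics/c2.png',cv2.resize(a[70:330,60:420],None,fx=2.2,fy=2.2,interpolation=cv2.INTER_CUBIC))
print(np.round(ctrl.observe()['wrist_force'],2))
E
```

```text
lid+y (array([565.78592433, 278.18349746, 178.42675758]), np.float64(2.721842459901724))
lid-y (array([518.62027709,  47.42458443, 170.58430188]), np.float64(1.351846158622023))
knob (array([422.81737836, 178.63998403, 158.1007147 ]), np.float64(0.8409734206363778))
hub (array([507.45991257, 171.21453364, 120.00505112]), np.float64(1.630454256134776))
[424.75429432 181.46787785 169.        ] [507.98124119 171.93743816 122.        ]
rim top [550.15590925 282.00464918  85.        ]
rim top [499.74560689  52.82149261  85.        ]
rim wr [554.8010693  284.98095229  85.        ]
rim wr [506.19094576  53.73293128  85.        ]
[ 2.86 -1.71  0.74]
```

View pics/c2.png

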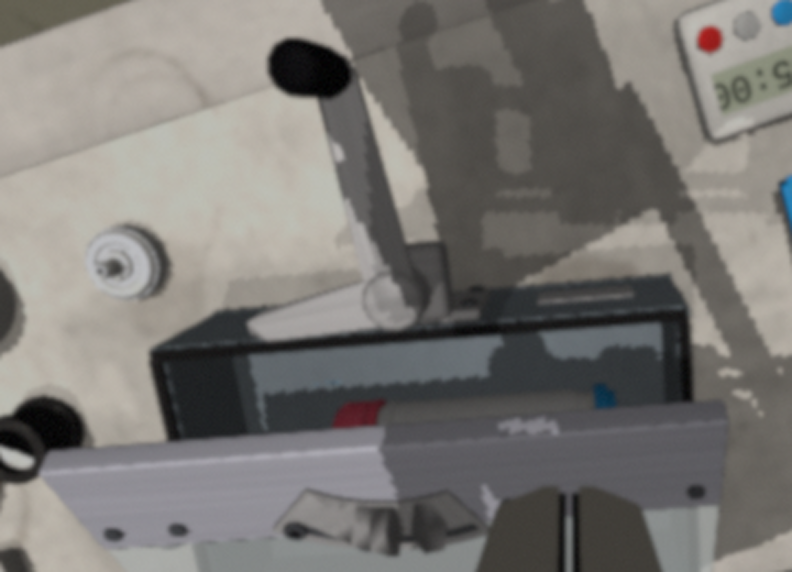

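Emit:
{"api": "arm_command", "payload": {
  "deltas": [
    [[-0.029, 0, 0.06], 0],
    [[-0.029, 0, 0.1], 0],
    [[0, 0, 0.1], 0],
    [[0, 0, 0.1], 0],
    [[0, 0, 0.03], 0],
    [[0, 0, 0.03], 0],
    [[0, 0, 0.03], 0],
    [[0, 0, 0.03], 0]
  ]
}}

```text
time: 2.4
tool_pos: [556.3, 231.0, 161.5]
orientation: [0.453, 3.108, 0.001]
wrist_force: [-1.4, -0.6, 2.2]
width: 0.5
grasp_force: 0.9
```

Emit:
{"api": "arm_command", "payload": {
  "deltas": [
    [[0, 0, 0.028], 0],
    [[0, 0, 0.028], 0],
    [[0, 0, 0.028], 0],
    [[0, 0, 0.028], 0],
    [[0, 0, 0.028], 0],
    [[0, 0, 0.028], 0],
    [[0, 0, 0.028], 0],
    [[0, 0, 0.02], 0]
  ]
}}

```text
time: 3.4
tool_pos: [555.9, 230.7, 106.6]
orientation: [-0.454, -3.108, 0.0]
wrist_force: [-1.0, 0.1, 0.3]
width: 0.2
grasp_force: 0.4
```

Emit:
{"api": "arm_command", "payload": {
  "deltas": [
    [[0, 0, 0.006], 0],
    [[0, 0, 0.006], 0],
    [[0, 0, 0], 0]
  ]
}}

```text
time: 3.78
tool_pos: [556.2, 230.7, 104.2]
orientation: [0.454, 3.108, 0.0]
wrist_force: [0.3, -0.5, 0.2]
width: 0.6
grasp_force: 0.0
```

Emit:
{"api": "arm_command", "payload": {
  "deltas": [
    [[0, 0, 0.006], 0],
    [[0, 0, 0.006], 0],
    [[0, 0, 0], 0]
  ]
}}

```text
time: 4.15
tool_pos: [556.1, 230.7, 101.1]
orientation: [0.454, 3.109, 0.0]
wrist_force: [-0.9, 0.4, -0.2]
width: 0.5
grasp_force: 0.0
```

Emit:
{"api": "arm_command", "payload": {
  "deltas": [
    [[0, 0, 0.005], 0],
    [[0, 0, 0.005], 0],
    [[0, 0, 0], 0]
  ]
}}

```text
time: 4.53
tool_pos: [556.0, 230.7, 98.5]
orientation: [-0.454, -3.108, 0.0]
wrist_force: [0.1, 0.5, 0.6]
width: 0.3
grasp_force: 0.0
```

Emit:
{"api": "arm_command", "payload": {
  "deltas": [
    [[0, 0, 0.004], 0],
    [[0, 0, 0], 0]
  ]
}}

```text
time: 4.78
tool_pos: [556.2, 230.7, 98.3]
orientation: [0.453, 3.108, 0.0]
wrist_force: [-1.0, -0.5, 5.4]
width: 0.7
grasp_force: 2.4
```

Emit:
{"api": "arm_command", "payload": {
  "deltas": [
    [[0, 0, 0.004], 0],
    [[0, 0, 0], 0]
  ]
}}

```text
time: 5.03
tool_pos: [556.2, 230.7, 98.1]
orientation: [0.453, 3.108, 0.0]
wrist_force: [-3.1, -1.2, 9.5]
width: 0.3
grasp_force: 5.3
```

Emit:
{"api": "arm_command", "payload": {
  "deltas": [
    [[0, 0, -0.04], 0],
    [[0, 0, -0.12], 0],
    [[0, 0, -0.12], 0],
    [[0, 0, -0.12], 0],
    [[0.1, -0.034, 0], 0],
    [[0.13, -0.044, 0], 0],
    [[0.13, -0.046, 0], 0],
    [[0.13, -0.046, 0], 0],
    [[0, 0, 0], -0.05],
    [[0, 0, 0], -0.053]
  ]
}}

```text
time: 6.28
tool_pos: [426.3, 225.1, 197.1]
orientation: [0.126, 3.138, 0.0]
wrist_force: [0.2, 0.3, 0.4]
width: 0.7
grasp_force: 0.0
```

```bash
python3 - <<'E'
from h import *
s=ctrl.observe(); print(s['tool_pos'],s['wrist_force'],s['joint_pos']); R=cv2.Rodrigues(s['orientation'])[0]; print(R[:,1])
i=cams.camera_info('wrist'); a=cams.read_camera('wrist')[:,:,::-1]
cv2.imwrite('pics/w2.png',a)
for P in [(423.5,178.5,169),(507.5,171.5,122),(549.4,229,98)]: print(np.round(proj('wrist',P,i)))
E
```

```text
[426.31450665 225.10627959 197.14339378] [0.23464865 0.29328803 0.36954447] [ 2.53925017e-01  1.52075196e-01  1.72530801e+00 -1.24556455e-05
  1.26321507e+00 -1.23686093e+00]
[7.99211344e-02 9.96801140e-01 3.14700018e-04]
[233. 285.]
[254. 366.]
[335. 387.]
```

View pics/w2.png

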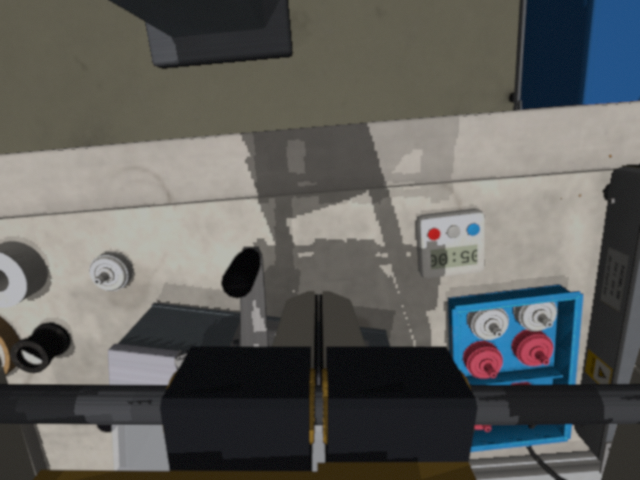

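Emit:
{"api": "arm_command", "payload": {
  "deltas": [
    [[0, 0, 0.06], 0],
    [[0, 0, 0.07], 0],
    [[0, 0, 0.07], 0],
    [[0, 0, 0.044], 0],
    [[0, -0.01, 0], 0],
    [[0, -0.01, 0], 0],
    [[0, -0.01, 0], 0],
    [[0, -0.01, 0], 0],
    [[0, -0.01, 0], 0],
    [[0, -0.01, 0], 0]
  ]
}}

```text
time: 7.58
tool_pos: [425.3, 209.9, 135.8]
orientation: [0.132, 3.139, 0.0]
wrist_force: [0.5, -1.0, 0.7]
width: 0.4
grasp_force: 0.0
```

```bash
python3 - <<'E'
from h import *
s=ctrl.observe(); print(s['tool_pos'],s['wrist_force'])
a=cams.read_camera('wrist')[:,:,::-1]
cv2.imwrite('pics/w3.png',cv2.resize(a[180:420,150:450],None,fx=2,fy=2))
E
```

```text
[425.33041454 209.8539888  135.76299187] [ 0.53540696 -1.02894577  0.74802229]
```

View pics/w3.png

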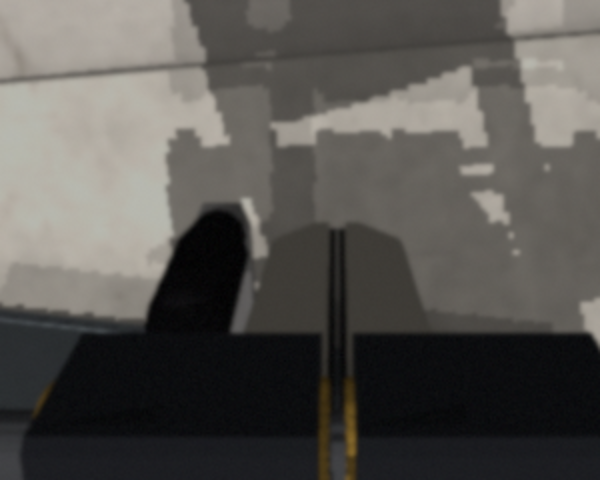

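Emit:
{"api": "arm_command", "payload": {
  "deltas": [
    [[0.002, -0.015, 0], -0.01],
    [[0.002, -0.011, 0], -0.01],
    [[0.002, -0.007, 0], -0.01],
    [[0.002, -0.007, 0], -0.01],
    [[0.002, -0.007, 0], -0.01],
    [[0.002, -0.007, 0], -0.01]
  ]
}}

```text
time: 8.38
tool_pos: [421.7, 196.6, 135.7]
orientation: [-0.059, 3.141, 0.0]
wrist_force: [-0.3, 0.5, -1.0]
width: 0.4
grasp_force: 0.2
```

```bash
cat > st.py <<'E'
from h import *
H=np.array([507.5,171.5]); s=ctrl.observe(); p=s['tool_pos']; R=cv2.Rodrigues(s['orientation'])[0]
d=R[:2,0]; tw=np.arctan2(-d[1],-d[0])+.21; r=p[:2]-H; F=R.T@s['wrist_force']
print('t %.2f tool-turn %.3f rho %.1f b %.1f z %.1f'%(s['time'],tw,r@R[:2,0],r@R[:2,1],p[2]),'Ftool',np.round(F,2))
E
python3 st.py
```

```text
t 8.38 tool-turn 0.248 rho 84.8 b 28.3 z 135.7 Ftool [0.28 0.53 1.03]
```

Emit:
{"api": "arm_command", "payload": {
  "deltas": [
    [[0.002, -0.007, 0], -0.01],
    [[0.002, -0.007, 0], -0.01],
    [[0.002, -0.007, 0], -0.01],
    [[0.002, -0.007, 0], -0.01],
    [[0.002, -0.007, 0], -0.01]
  ]
}}

```text
time: 9.0
tool_pos: [419.9, 187.6, 135.7]
orientation: [-0.216, 3.134, -0.0]
wrist_force: [-0.6, 0.1, -0.3]
width: 0.5
grasp_force: 0.2
```

```bash
python3 st.py
```

```text
t 9.00 tool-turn 0.348 rho 84.6 b 28.0 z 135.7 Ftool [0.59 0.15 0.27]
```

Emit:
{"api": "arm_command", "payload": {
  "deltas": [
    [[0.002, -0.007, 0], -0.01],
    [[0.002, -0.007, 0], -0.01],
    [[0.002, -0.007, 0], -0.01],
    [[0.002, -0.007, 0], -0.01]
  ]
}}

```text
time: 9.5
tool_pos: [419.1, 180.4, 135.7]
orientation: [-0.341, 3.123, -0.0]
wrist_force: [-0.7, -0.5, 0.4]
width: 0.4
grasp_force: 0.2
```

```bash
python3 - <<'E'
exec(open('st.py').read())
a=cams.read_camera('wrist')[:,:,::-1]
cv2.imwrite('pics/w4.png',cv2.resize(a[180:420,150:450],None,fx=2,fy=2))
E
```

```text
t 9.50 tool-turn 0.428 rho 84.4 b 27.8 z 135.7 Ftool [ 0.78 -0.31 -0.39]
```

View pics/w4.png

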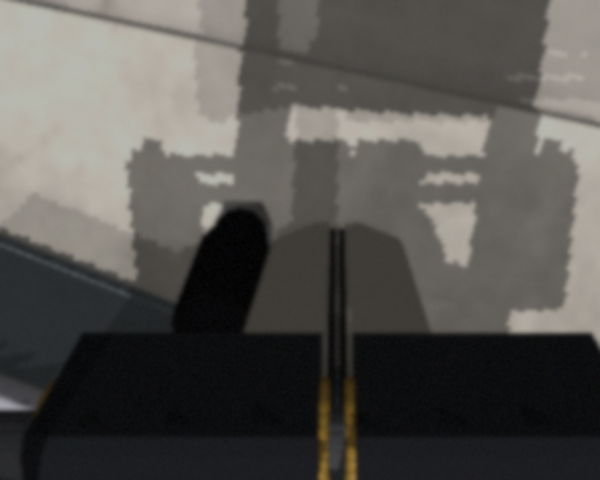

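Emit:
{"api": "arm_command", "payload": {
  "deltas": [
    [[0.002, -0.007, 0], -0.01],
    [[0.002, -0.007, 0], -0.01],
    [[0.002, -0.007, 0], -0.01],
    [[0.002, -0.007, 0], -0.01]
  ]
}}

```text
time: 10.05
tool_pos: [418.8, 173.1, 135.7]
orientation: [0.466, -3.107, 0.0]
wrist_force: [-1.6, 1.5, -0.6]
width: 0.6
grasp_force: 0.2
```

```bash
python3 st.py
```

```text
t 10.05 tool-turn 0.508 rho 84.3 b 27.6 z 135.7 Ftool [1.09 1.94 0.59]
```

Emit:
{"api": "arm_command", "payload": {
  "deltas": [
    [[0.002, -0.007, 0], -0.01],
    [[0.002, -0.007, 0], -0.01],
    [[0.002, -0.007, 0], -0.01]
  ]
}}

```text
time: 10.42
tool_pos: [419.0, 167.7, 135.6]
orientation: [0.559, -3.091, 0.0]
wrist_force: [-1.1, 0.8, -0.3]
width: 0.8
grasp_force: 0.2
```

```bash
python3 st.py
```

```text
t 10.43 tool-turn 0.568 rho 84.2 b 27.4 z 135.6 Ftool [0.71 1.16 0.31]
```

Emit:
{"api": "arm_command", "payload": {
  "deltas": [
    [[0.002, -0.007, 0], -0.01],
    [[0.002, -0.007, 0], -0.01],
    [[0.002, -0.007, 0], -0.01]
  ]
}}

```text
time: 10.8
tool_pos: [419.6, 162.3, 135.6]
orientation: [0.651, -3.073, 0.0]
wrist_force: [-1.7, 0.2, -0.4]
width: 0.3
grasp_force: 0.2
```

```bash
python3 st.py
```

```text
t 10.80 tool-turn 0.628 rho 84.1 b 27.2 z 135.6 Ftool [1.51 0.85 0.36]
```

Emit:
{"api": "arm_command", "payload": {
  "deltas": [
    [[0.002, -0.007, 0], -0.01],
    [[0.002, -0.007, 0], -0.01],
    [[0.002, -0.007, 0], -0.01]
  ]
}}

```text
time: 11.18
tool_pos: [420.5, 156.8, 135.6]
orientation: [0.743, -3.052, 0.0]
wrist_force: [-0.2, 0.5, -0.3]
width: 0.6
grasp_force: 0.2
```

```bash
python3 st.py
```

```text
t 11.18 tool-turn 0.688 rho 84.0 b 27.0 z 135.6 Ftool [-0.07  0.53  0.27]
```

Emit:
{"api": "arm_command", "payload": {
  "deltas": [
    [[0.002, -0.007, 0], -0.01],
    [[0.002, -0.007, 0], -0.01],
    [[0.002, -0.007, 0], -0.01]
  ]
}}

```text
time: 11.55
tool_pos: [421.6, 151.5, 135.6]
orientation: [0.834, -3.029, 0.0]
wrist_force: [-0.1, 1.1, -0.5]
width: 0.4
grasp_force: 0.2
```

```bash
python3 st.py
```

```text
t 11.55 tool-turn 0.748 rho 84.0 b 26.8 z 135.6 Ftool [-0.49  0.97  0.47]
```

Emit:
{"api": "arm_command", "payload": {
  "deltas": [
    [[0.002, -0.007, 0], -0.01],
    [[0.002, -0.007, 0], -0.01]
  ]
}}

```text
time: 11.8
tool_pos: [422.6, 148.0, 135.7]
orientation: [0.895, -3.012, 0.0]
wrist_force: [-0.1, 1.0, -0.4]
width: 0.4
grasp_force: 0.2
```

```bash
python3 st.py
```

```text
t 11.80 tool-turn 0.788 rho 83.9 b 26.7 z 135.7 Ftool [-0.44  0.86  0.41]
```

Emit:
{"api": "arm_command", "payload": {
  "deltas": [
    [[0.002, -0.007, 0], -0.01],
    [[0.002, -0.007, 0], -0.01],
    [[0.002, -0.007, 0], -0.01]
  ]
}}

```text
time: 12.18
tool_pos: [424.4, 142.8, 135.7]
orientation: [-0.985, 2.983, -0.0]
wrist_force: [-0.2, 0.1, -0.1]
width: 0.6
grasp_force: 0.2
```

```bash
python3 st.py
```

```text
t 12.18 tool-turn 0.848 rho 83.9 b 26.4 z 135.7 Ftool [0.11 0.15 0.07]
```

Emit:
{"api": "arm_command", "payload": {
  "deltas": [
    [[0.002, -0.007, 0], -0.01],
    [[0.002, -0.007, 0], -0.01]
  ]
}}

```text
time: 12.42
tool_pos: [425.6, 139.4, 135.6]
orientation: [1.044, -2.963, -0.0]
wrist_force: [-0.1, -0.3, 0.7]
width: 0.7
grasp_force: 0.2
```

```bash
python3 - <<'E'
exec(open('st.py').read())
a=cams.read_camera('wrist')[:,:,::-1]
cv2.imwrite('pics/w5.png',cv2.resize(a[180:420,100:400],None,fx=2,fy=2))
b=cams.read_camera('scene')[:,:,::-1]
cv2.imwrite('pics/s5.png',np.hstack([cv2.resize(a[180:420,100:400],None,fx=1.3,fy=1.3),cv2.resize(b[210:300,220:375],(400,312))[:312]]))
E
```

```text
t 12.43 tool-turn 0.888 rho 83.9 b 26.3 z 135.6 Ftool [ 0.26 -0.11 -0.66]
```

View pics/s5.png

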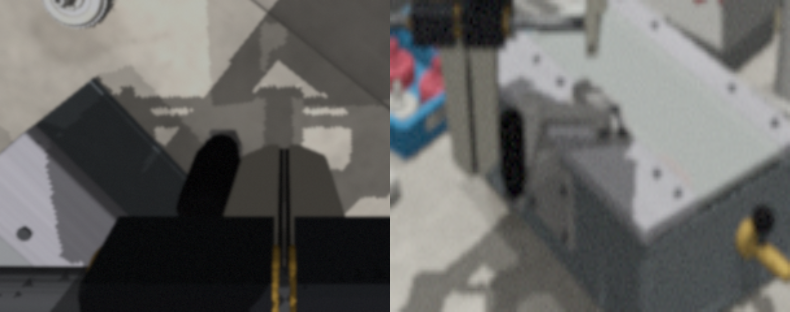

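Emit:
{"api": "arm_command", "payload": {
  "deltas": [
    [[0.002, -0.007, 0], -0.01],
    [[0.002, -0.007, 0], -0.01]
  ]
}}

```text
time: 12.78
tool_pos: [427.1, 136.1, 135.7]
orientation: [1.103, -2.941, 0.0]
wrist_force: [-1.3, 1.1, -0.2]
width: 0.5
grasp_force: 0.2
```

```bash
python3 st.py
```

```text
t 12.78 tool-turn 0.928 rho 83.8 b 26.3 z 135.7 Ftool [0.28 1.66 0.18]
```

Emit:
{"api": "arm_command", "payload": {
  "deltas": [
    [[0.002, -0.007, 0], -0.01],
    [[0.002, -0.007, 0], -0.01]
  ]
}}

```text
time: 13.02
tool_pos: [428.6, 132.8, 135.6]
orientation: [1.162, -2.919, -0.0]
wrist_force: [-0.7, 0.3, 0.2]
width: 0.2
grasp_force: 0.4
```

```bash
python3 st.py
```

```text
t 13.03 tool-turn 0.968 rho 83.9 b 26.1 z 135.6 Ftool [ 0.33  0.72 -0.24]
```

Emit:
{"api": "arm_command", "payload": {
  "deltas": [
    [[0.002, -0.007, 0], -0.01],
    [[0.002, -0.007, 0], -0.01]
  ]
}}

```text
time: 13.28
tool_pos: [430.0, 129.8, 135.6]
orientation: [1.22, -2.895, -0.001]
wrist_force: [-1.7, 1.8, 0.4]
width: 0.7
grasp_force: 1.3
```

```bash
python3 st.py
```

```text
t 13.28 tool-turn 1.007 rho 84.0 b 26.3 z 135.6 Ftool [-0.1   2.46 -0.43]
```

Emit:
{"api": "arm_command", "payload": {
  "deltas": [
    [[0.002, -0.007, 0], -0.01]
  ]
}}

```text
time: 13.4
tool_pos: [430.8, 128.3, 135.5]
orientation: [1.248, -2.882, -0.001]
wrist_force: [-2.9, 2.5, 0.7]
width: 0.7
grasp_force: 1.7
```

```bash
python3 st.py
```

```text
t 13.40 tool-turn 1.028 rho 84.0 b 26.4 z 135.5 Ftool [ 0.13  3.82 -0.73]
```

Emit:
{"api": "arm_command", "payload": {
  "deltas": [
    [[0.002, -0.007, 0], -0.01]
  ]
}}

```text
time: 13.52
tool_pos: [431.7, 126.6, 135.5]
orientation: [1.277, -2.869, -0.001]
wrist_force: [-3.4, 2.3, 1.3]
width: 0.4
grasp_force: 1.8
```

```bash
python3 st.py
```

```text
t 13.53 tool-turn 1.048 rho 84.1 b 26.3 z 135.5 Ftool [ 0.5   4.07 -1.27]
```

Emit:
{"api": "arm_command", "payload": {
  "deltas": [
    [[0.0015, -0.005, -0.002], -0.007],
    [[0.0015, -0.005, -0.001], -0.007],
    [[0.0015, -0.005, -0.001], -0.007]
  ]
}}

```text
time: 13.9
tool_pos: [433.9, 123.3, 136.6]
orientation: [1.337, -2.842, -0.001]
wrist_force: [-4.3, 2.9, 0.3]
width: 0.6
grasp_force: 2.2
```

```bash
python3 st.py
```

```text
t 13.90 tool-turn 1.089 rho 84.1 b 25.9 z 136.6 Ftool [ 0.5   5.14 -0.26]
```

Emit:
{"api": "arm_command", "payload": {
  "deltas": [
    [[0.0015, -0.005, -0.001], -0.007],
    [[0.0015, -0.005, -0.001], -0.007],
    [[0.0015, -0.005, -0.001], -0.007],
    [[0.0015, -0.005, -0.001], -0.007]
  ]
}}

```text
time: 14.4
tool_pos: [437.3, 118.8, 137.7]
orientation: [1.416, -2.804, 0.0]
wrist_force: [-4.9, 0.4, 0.6]
width: 0.3
grasp_force: 2.0
```

```bash
python3 st.py
```

```text
t 14.40 tool-turn 1.145 rho 84.1 b 25.2 z 137.7 Ftool [ 2.58  4.16 -0.64]
```

Emit:
{"api": "arm_command", "payload": {
  "deltas": [
    [[0.0015, -0.005, -0.001], -0.007],
    [[0.0015, -0.005, -0.001], -0.007],
    [[0.0015, -0.005, -0.001], -0.007],
    [[0.0015, -0.005, -0.001], -0.007]
  ]
}}

```text
time: 14.9
tool_pos: [440.5, 114.8, 138.7]
orientation: [-1.494, 2.764, -0.0]
wrist_force: [-3.9, 1.2, 1.1]
width: 0.8
grasp_force: 2.1
```

```bash
python3 st.py
```

```text
t 14.90 tool-turn 1.201 rho 84.1 b 25.0 z 138.7 Ftool [ 1.1   3.93 -1.07]
```

Emit:
{"api": "arm_command", "payload": {
  "deltas": [
    [[0.0015, -0.005, -0.001], -0.007],
    [[0.0015, -0.005, -0.001], -0.007],
    [[0.0015, -0.005, -0.001], -0.007],
    [[0.0015, -0.005, -0.001], -0.007]
  ]
}}

```text
time: 15.4
tool_pos: [443.9, 110.9, 139.7]
orientation: [1.571, -2.721, -0.0]
wrist_force: [-4.5, 1.4, 1.5]
width: 0.7
grasp_force: 2.2
```

```bash
python3 st.py
```

```text
t 15.40 tool-turn 1.257 rho 84.3 b 24.8 z 139.7 Ftool [ 1.    4.61 -1.48]
```

Emit:
{"api": "arm_command", "payload": {
  "deltas": [
    [[0.0015, -0.005, -0.001], -0.007],
    [[0.0015, -0.005, -0.001], -0.007],
    [[0.0015, -0.005, -0.001], -0.007],
    [[0.0015, -0.005, -0.001], -0.007]
  ]
}}

```text
time: 15.9
tool_pos: [447.6, 107.1, 140.7]
orientation: [1.646, -2.676, 0.0]
wrist_force: [-4.1, 0.8, 1.3]
width: 0.3
grasp_force: 2.2
```

```bash
python3 st.py
```

```text
t 15.90 tool-turn 1.313 rho 84.5 b 24.4 z 140.7 Ftool [ 1.11  3.99 -1.27]
```

Emit:
{"api": "arm_command", "payload": {
  "deltas": [
    [[0.0015, -0.005, -0.0012], -0.007],
    [[0.0015, -0.005, -0.0012], -0.007],
    [[0.0015, -0.005, -0.0012], -0.007],
    [[0.0015, -0.005, -0.0012], -0.007]
  ]
}}

```text
time: 16.4
tool_pos: [451.5, 103.7, 141.9]
orientation: [-1.72, 2.628, 0.0]
wrist_force: [-3.9, 2.2, 0.6]
width: 0.9
grasp_force: 1.9
```

```bash
python3 st.py
```

```text
t 16.40 tool-turn 1.369 rho 84.5 b 24.2 z 141.9 Ftool [-0.5   4.43 -0.64]
```

Emit:
{"api": "arm_command", "payload": {
  "deltas": [
    [[0.0015, -0.005, -0.0012], -0.007],
    [[0.0015, -0.005, -0.0012], -0.007],
    [[0.0015, -0.005, -0.0012], -0.007]
  ]
}}

```text
time: 16.77
tool_pos: [454.8, 101.0, 142.8]
orientation: [-1.775, 2.592, -0.001]
wrist_force: [-0.7, 1.6, -1.3]
width: 0.4
grasp_force: 0.8
```

```bash
python3 st.py
```

```text
t 16.77 tool-turn 1.411 rho 84.8 b 23.7 z 142.8 Ftool [-1.25  1.23  1.32]
```

Emit:
{"api": "arm_command", "payload": {
  "deltas": [
    [[0.0015, -0.005, -0.0012], -0.007],
    [[0.0015, -0.005, -0.0012], -0.007]
  ]
}}

```text
time: 17.02
tool_pos: [455.9, 99.6, 143.2]
orientation: [1.811, -2.566, -0.001]
wrist_force: [-4.7, 2.2, 0.3]
width: 0.4
grasp_force: 2.6
```

```bash
python3 st.py
```

```text
t 17.02 tool-turn 1.439 rho 85.1 b 24.5 z 143.2 Ftool [-0.53  5.15 -0.27]
```

Emit:
{"api": "arm_command", "payload": {
  "deltas": [
    [[0, 0.005, 0], 0],
    [[0, 0.01, 0], 0],
    [[0, 0.03, 0], 0],
    [[0, 0.06, 0], 0],
    [[0, 0.06, 0], 0],
    [[0, 0.06, -0.1], 0],
    [[0, 0.0, -0.12], 0],
    [[0, 0.0, -0.12], 0],
    [[0, 0.0, 0], 0]
  ]
}}

```text
time: 18.15
tool_pos: [404.2, 118.9, 230.4]
orientation: [-1.809, 2.564, -0.005]
wrist_force: [0.3, 0.8, 0.2]
width: 0.3
grasp_force: 0.0
```

```bash
python3 - <<'E'
exec(open('st.py').read())
i=cams.camera_info('wrist'); a=cams.read_camera('wrist')[:,:,::-1]; b=cams.read_camera('scene')[:,:,::-1]; c=cams.read_camera('top')[:,:,::-1]
for n,x in zip('abc',(a,b,c)): cv2.imwrite(f'pics/f{n}.png',x)
import json; json.dump({k:np.array(v).tolist() for k,v in i.items()},open('w6.json','w'))
A=cv2.resize(a,(400,300)); B=cv2.resize(b[200:320,220:380],(400,300)); C=cv2.resize(c[200:320,220:380],(400,300))
D=cv2.resize(a[180:420,60:380],(400,300))
cv2.imwrite('pics/f.png',np.vstack([np.hstack([A,B]),np.hstack([C,D])]))
E
```

```text
t 18.15 tool-turn 1.439 rho 84.2 b 79.7 z 230.4 Ftool [-0.82 -0.05 -0.16]
```

View pics/f.png

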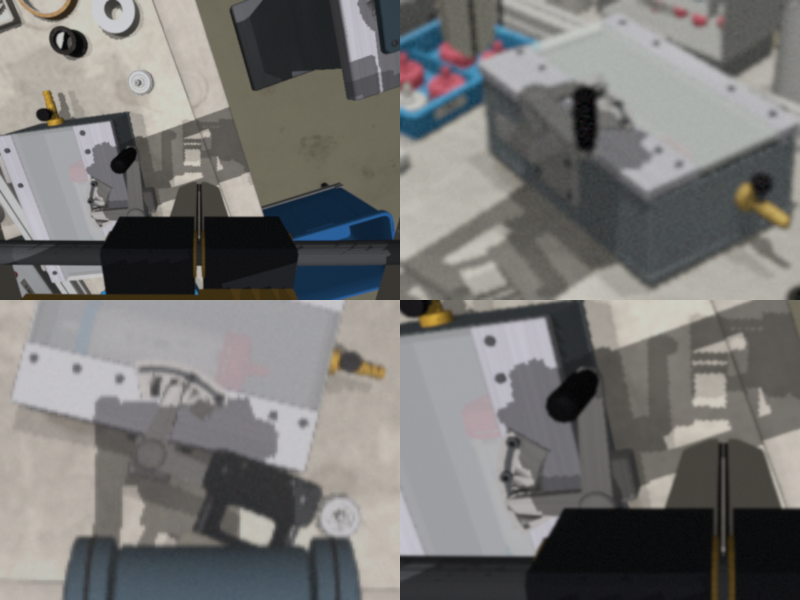

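```bash
python3 - <<'E'
from h import *
import json
i=json.load(open('w6.json')); H=np.array([507.5,171.5])
def blob(f,box):
    u0,v0,u1,v1=box; g=cv2.imread(f).max(2)[v0:v1,u0:u1]; n,l,s,c=cv2.connectedComponentsWithStats((g<40).astype(np.uint8))
    k=1+np.argmax(s[1:,4]); return np.argwhere(l==k)[:,::-1]+[u0,v0]
S=blob('pics/fb.png',(285,225,308,268)); W=blob('pics/fa.png',(165,215,232,285))
print('scene',S.min(0),S.max(0),len(S),'wrist',W.min(0),W.max(0),len(W))
# compare against models: full knob silhouette height for lift 0 / 8 at given turn
for t in (1.36,1.40,1.44,1.48):
  for L in (0,8):
    k=H-85*np.array([np.cos(t-.21),np.sin(t-.21)])
    cyl=[(k[0]+9*np.cos(a),k[1]+9*np.sin(a),z+L) for z in(121,169) for a in np.linspace(0,6.28,24)]
    for n,inf in(('scene',None),('wrist',i)):
        q=np.array([proj(n,P,inf) for P in cyl]); print(t,L,n,np.round(q.min(0)),np.round(q.max(0)),end=' | ')
    print()
E
```

```text
scene [290 235] [298 259] 176 wrist [178 224] [218 276] 1232
1.36 0 scene [286. 238.] [297. 266.] | 1.36 0 wrist [190. 229.] [234. 276.] | 
1.36 8 scene [286. 234.] [297. 263.] | 1.36 8 wrist [185. 232.] [232. 281.] | 
1.4 0 scene [288. 238.] [298. 266.] | 1.4 0 wrist [184. 229.] [230. 276.] | 
1.4 8 scene [287. 234.] [298. 262.] | 1.4 8 wrist [180. 231.] [227. 280.] | 
1.44 0 scene [289. 237.] [300. 265.] | 1.44 0 wrist [179. 228.] [225. 275.] | 
1.44 8 scene [289. 233.] [300. 262.] | 1.44 8 wrist [174. 231.] [223. 280.] | 
1.48 0 scene [291. 237.] [302. 265.] | 1.48 0 wrist [173. 229.] [221. 276.] | 
1.48 8 scene [291. 233.] [302. 261.] | 1.48 8 wrist [169. 231.] [218. 280.] |
```

```bash
python3 - <<'E'
from h import *
H=np.array([507.5,171.5])
def blob(f,box):
    u0,v0,u1,v1=box; g=cv2.imread(f).max(2)[v0:v1,u0:u1]; n,l,s,c=cv2.connectedComponentsWithStats((g<40).astype(np.uint8))
    k=1+np.argmax(s[1:,4]); return np.argwhere(l==k)[:,::-1]+[u0,v0]
S=blob('pics/scene0.png',(225,225,252,268)); print(S.min(0),S.max(0),len(S))
t=.127;k=H-85*np.array([np.cos(t-.21),np.sin(t-.21)]);print(k)
q=np.array([proj('scene',(k[0]+9*np.cos(a),k[1]+9*np.sin(a),z)) for z in(121,169) for a in np.linspace(0,6.28,24)]); print(q.min(0),q.max(0))
print(ctrl.observe()['time'])
E
```

```text
[233 235] [241 258] 158
[422.79261446 178.54690247]
[231.29753508 233.19565252] [243.86823613 261.21148335]
18.3
```

```bash
python3 - <<'E'
from h import *
import json
w1=json.load(open('w1.json'));w6=json.load(open('w6.json'))
def blob(f,box):
    u0,v0,u1,v1=box; g=cv2.imread(f).max(2)[v0:v1,u0:u1]; n,l,s,c=cv2.connectedComponentsWithStats((g<40).astype(np.uint8))
    k=1+np.argmax(s[1:,4]); q=np.argwhere(l==k)[:,::-1]+[u0,v0]; print(f,q.min(0),q.max(0),len(q)); return q
for nm,sf,sb,wf,wb,i in (('start','scene0',(225,225,252,268),'w1',(170,75,235,125),w1),('now','fb',(285,225,308,268),'fa',(165,215,232,285),w6)):
    S=blob(f'pics/{sf}.png',sb); W=blob(f'pics/{wf}.png',wb)
    m=lambda q:(q.min(0)+q.max(0))/2
    print(nm,tri(ray('scene',*m(S)),ray('wrist',*m(W),i)))
E
```

```text
pics/scene0.png [233 235] [241 258] 158
pics/w1.png [183  89] [218 113] 701
start (array([423.22596762, 179.25799632, 146.33401765]), np.float64(1.9715585775019806))
pics/fb.png [290 235] [298 259] 176
pics/fa.png [178 224] [218 276] 1232
now (array([476.4172348 ,  88.37930087, 157.0092709 ]), np.float64(3.242696542139345))
```

```bash
python3 - <<'E'
from h import *
import json
w6=json.load(open('w6.json'))
g=cv2.imread('pics/fa.png').max(2)
for v in range(218,280,2): print(v,' '.join('%3d'%x for x in g[v,172:228:2]))
for v in (250,253,256,258):
  P,r=tri(ray('scene',294,247),ray('wrist',198,v,w6)); print(v,P.round(1),r.round(1),np.hypot(*(P[:2]-[507.5,171.5])))
E
```

```text
218 195 197 198 197 184 121  71  54  41  49  49  50  50  49  49  49  49  48  49  57  69  84 138 131 116 103 118 113
220 194 197 198 196 190 141  75  58  39  43  48  50  50  49  48  49  49  47  48  52  65  63  93  91  86  86  88  88
222 192 195 197 196 194 156  85  63  44  42  44  49  51  49  49  50  48  46  46  45  48  53  80  86  86  86  85  83
224 193 195 197 196 196 169  99  66  50  42  41  47  49  47  49  49  47  46  40  39  42  47  75  86  87  84  83  82
226 185 186 196 196 195 183 110  70  57  44  45  47  51  48  48  46  43  40  37  37  41  46  67  82  83  84  82  80
228 135 151 194 197 196 190 133  73  60  45  47  48  45  40  41  40  38  39  37  37  39  44  59  81  81  81  82  76
230 117 130 183 196 196 193 157  83  62  43  42  41  39  38  38  39  37  38  38  37  39  45  54  78  82  81  81  81
232 116 119 155 183 193 194 165  96  66  48  39  40  38  38  39  40  44  46  42  42  44  45  49  75  81  80  81  82
234 116 115 121 132 162 156 132  94  61  46  38  38  37  38  39  52  82  72  58  49  56  54  55  68  80  81  81  83
236 118 116 115 118 124 118 113  85  56  49  39  37  39 
[... 1979 characters left out ...]
  14  60  98 103 104 104 104 107 104 106  94  63  77
272 119 117 114  93  45  17  15  12  15  16  15  14  10  12  15  48  94 105 105 103 102 105 107 106 106  95  63  71
274 119 118 115 112  95  50  19  16  15  14  13  13  11  12  26  76 104 106 105 103 103 105 106 105 105 100  69  64
276 118 120 116 115 114 100  64  42  27  19  20  29  33  32  45  82 104 107 105 104 103 104 106 106 105 103  72  57
278 117 118 115 116 115 116 110 101  92  82  83  94  80  55  55  81 104 106 105 104 103 104 107 106 105 105  75  53
250 [476.4  88.4 157. ] 3.2 88.74226116032298
253 [478.3  90.5 155.2] 2.7 86.08820421851507
256 [480.2  92.7 153.3] 2.2 83.39401605274746
258 [481.5  94.2 152. ] 1.9 81.57593671912588
```

```bash
python3 - <<'E'
from h import *
import json
w1=json.load(open('w1.json'));w6=json.load(open('w6.json')); H=np.array([507.5,171.5])
for nm,n,p,i in (('start','wrist',(191,100),w1),('now','wrist',(190.5,266.5),w6),('start','scene',(237,238),None),('now','scene',(294,238),None)):
  for z in (169,177):
    P=onz(n,*p,z,i); r=P[:2]-H; print(nm,n,z,P.round(1),'R %.1f turn %.3f'%(np.hypot(*r),np.arctan2(-r[1],-r[0])+.21))
for f,b in(('w1',(176,84,226,118)),):
  g=cv2.imread(f'pics/{f}.png').max(2)
  for v in range(84,118,2): print(v,' '.join('%3d'%x for x in g[v,178:224:2]))
c=cams.camera_info('wrist')['extrinsics'];print(np.array(c)[:3,3])
E
```

```text
start wrist 169 [424.6 178.6 169. ] R 83.2 turn 0.124
start wrist 177 [425.7 180.9 177. ] R 82.3 turn 0.096
now wrist 169 [481.8  93.4 169. ] R 82.2 turn 1.463
now wrist 177 [478.1  91.5 177. ] R 85.2 turn 1.428
start scene 169 [418.3 172.  169. ] R 89.2 turn 0.205
start scene 177 [409.9 161.3 177. ] R 98.1 turn 0.314
now scene 169 [482.7  95.9 169. ] R 79.5 turn 1.464
now scene 177 [473.1  86.7 177. ] R 91.5 turn 1.395
84 180 183 184 181 180 180 182 183 183 181 180 181 179 177 179 182 181 174 147 110 108 108 107
86 181 183 185 183 183 176 160 157 156 160 167 173 177 176 176 180 181 181 165 114 106 107 105
88 183 185 184 177 155 105  56  44  46  60  82 110 141 160 170 177 180 181 175 132 107 105 104
90 183 184 178 133  63  22  12  14  11  11   7  18  39  70 103 140 161 176 179 159 114 105 106
92 183 182 159  73  17  11  13  18  14  17  13   7  10   9  14  35  80 140 171 171 148 111 105
94 182 177 122  34  10  11  13  16  19  17  17  13   6   7   8   7  11  51 112 152 166 122 102
96 183 166  77  14  12  14  17  16  16  17  16  14  12   8   3   6   4   6  22  68 133 116  97
98 181 165 
[... 288 characters left out ...]
115  31  13  13  14  14  16  17  16  16  12   8   7   8   6   6   9   7  21  66  86
106 175 175 152  70  17  16  12  14  17  15  16  13  11   7   6   5   7   8   6   6  26  74  93
108 171 171 163 124  47  15  12  12  14  15  12  11   6   3   4   3   6   3   8   8  55  88  94
110 167 171 178 174 128  63  22  13  11  10  11   8   5   6   7   4   5  10  13  45  87  99  94
112 182 184 186 188 181 153 100  57  48  35  27  26  22  16  11   6   6  23  53  88  99  99  96
114 188 188 188 187 187 186 176 158 147 135 129 128 122  82  48  48  51  75  91  97 100 100  98
116 187 188 188 188 187 188 188 187 186 186 186 185 182 139  86  93  92  95  97  99 101 100 100
[375.00153795  39.29058163 393.69843546]
```

Emit:
{"api": "arm_command", "payload": {
  "deltas": [
    [[0, 0, 0.1], 0],
    [[0, 0, 0.12], 0],
    [[0, -0.04, 0.12], 0],
    [[0, -0.06, 0], 0],
    [[0, -0.06, 0], 0],
    [[0, -0.03, 0], 0],
    [[0, -0.01, 0], 0],
    [[0, -0.01, 0], 0],
    [[0, 0, 0], 0]
  ]
}}

```text
time: 19.42
tool_pos: [452.9, 100.9, 143.6]
orientation: [-1.81, 2.567, -0.0]
wrist_force: [-0.3, -0.3, -0.1]
width: 0.1
grasp_force: 0.0
```

```bash
python3 st.py; python3 -c "
from h import *;print(ctrl.observe()['joint_pos'])"
```

```text
t 19.43 tool-turn 1.438 rho 84.8 b 27.7 z 143.6 Ftool [0.38 0.14 0.14]
[-2.19304740e-02  1.72993789e-01  1.84285115e+00  7.95625842e-06
  1.12539527e+00 -2.82096348e+00]
```

Emit:
{"api": "arm_command", "payload": {
  "deltas": [
    [[0, -0.005, 0], 0],
    [[0, -0.005, 0], 0]
  ]
}}

```text
time: 19.68
tool_pos: [455.1, 100.1, 143.4]
orientation: [1.81, -2.567, -0.0]
wrist_force: [-1.5, -0.2, 1.2]
width: 0.2
grasp_force: 0.8
```

```bash
python3 st.py
```

```text
t 19.68 tool-turn 1.438 rho 84.9 b 25.4 z 143.4 Ftool [ 0.66  1.39 -1.22]
```

Emit:
{"api": "arm_command", "payload": {
  "deltas": [
    [[0, -0.005, 0], 0]
  ]
}}

```text
time: 19.8
tool_pos: [455.5, 99.7, 143.2]
orientation: [1.81, -2.566, -0.002]
wrist_force: [-3.8, -0.1, 2.1]
width: 0.5
grasp_force: 2.2
```

```bash
python3 st.py
```

```text
t 19.80 tool-turn 1.438 rho 85.0 b 24.8 z 143.2 Ftool [ 1.36  3.53 -2.11]
```

Emit:
{"api": "arm_command", "payload": {
  "deltas": [
    [[0, -0.003, -0.004], -0.002],
    [[0, -0.004, -0.002], -0.002]
  ]
}}

```text
time: 20.05
tool_pos: [456.6, 99.3, 144.4]
orientation: [1.82, -2.558, -0.004]
wrist_force: [-4.7, 0.7, 0.0]
width: 0.3
grasp_force: 2.8
```

```bash
python3 st.py
```

```text
t 20.05 tool-turn 1.447 rho 84.9 b 24.4 z 144.4 Ftool [0.86 4.72 0.01]
```

Emit:
{"api": "arm_command", "payload": {
  "deltas": [
    [[0, -0.004, -0.001], -0.002]
  ]
}}

```text
time: 20.18
tool_pos: [457.7, 98.8, 144.6]
orientation: [1.825, -2.554, -0.003]
wrist_force: [-5.1, 0.4, 0.4]
width: 0.6
grasp_force: 2.2
```

```bash
python3 st.py
```

```text
t 20.18 tool-turn 1.451 rho 84.9 b 23.5 z 144.6 Ftool [ 1.25  4.94 -0.41]
```

Emit:
{"api": "arm_command", "payload": {
  "deltas": [
    [[0, -0.004, -0.001], -0.002],
    [[0, -0.004, -0.001], -0.002]
  ]
}}

```text
time: 20.42
tool_pos: [460.9, 98.0, 145.5]
orientation: [1.836, -2.549, -0.0]
wrist_force: [-4.3, -0.2, -0.0]
width: 0.3
grasp_force: 1.6
```

```bash
python3 st.py
```

```text
t 20.43 tool-turn 1.458 rho 84.5 b 20.9 z 145.5 Ftool [1.56 4.03 0.01]
```

Emit:
{"api": "arm_command", "payload": {
  "deltas": [
    [[0, -0.004, -0.001], -0.002],
    [[0, -0.004, -0.001], -0.002]
  ]
}}

```text
time: 20.68
tool_pos: [463.8, 97.4, 146.3]
orientation: [-1.845, 2.541, -0.002]
wrist_force: [-1.0, -0.6, -0.4]
width: -0.1
grasp_force: 0.2
```

```bash
python3 st.py
```

```text
t 20.68 tool-turn 1.466 rho 84.0 b 18.7 z 146.3 Ftool [0.89 0.79 0.42]
```

Emit:
{"api": "arm_command", "payload": {
  "deltas": [
    [[0, -0.004, -0.001], -0.002]
  ]
}}

```text
time: 20.8
tool_pos: [465.0, 97.0, 146.8]
orientation: [-1.85, 2.537, -0.002]
wrist_force: [0.5, 0.5, 0.6]
width: 0.8
grasp_force: 0.0
```

```bash
python3 st.py
```

```text
t 20.80 tool-turn 1.470 rho 83.9 b 17.7 z 146.8 Ftool [-0.64 -0.34 -0.58]
```

Emit:
{"api": "arm_command", "payload": {
  "deltas": [
    [[0, 0.01, 0], 0],
    [[0, 0.03, 0], 0],
    [[0, 0.06, 0], 0],
    [[0, 0.06, 0], 0],
    [[0, 0.08, -0.1], 0],
    [[0, 0.0, -0.12], 0],
    [[0, 0.0, -0.11], 0],
    [[0, 0.0, 0], 0]
  ]
}}

```text
time: 21.8
tool_pos: [407.2, 115.8, 230.7]
orientation: [-1.85, 2.535, -0.004]
wrist_force: [0.7, -0.2, -0.4]
width: 0.8
grasp_force: 0.0
```

```bash
python3 - <<'E'
exec(open('st.py').read())
i=cams.camera_info('wrist'); a=cams.read_camera('wrist')[:,:,::-1]; b=cams.read_camera('scene')[:,:,::-1]
cv2.imwrite('pics/ga.png',a);cv2.imwrite('pics/gb.png',b)
def blob(g,box,th):
    u0,v0,u1,v1=box; g=g.max(2)[v0:v1,u0:u1]; n,l,s,c=cv2.connectedComponentsWithStats((g<th).astype(np.uint8))
    k=1+np.argmax(s[1:,4]); q=np.argwhere(l==k)[:,::-1]+[u0,v0]; return q.min(0),q.max(0),len(q),c[k]+[u0,v0]
fb=cv2.imread('pics/fb.png')
print('scene before',blob(fb,(285,225,308,268),40),'now',blob(b,(285,225,316,275),40))
import json; w6=json.load(open('w6.json'))
print('wrist before',blob(cv2.imread('pics/fa.png'),(165,215,232,285),28),'now',blob(a,(140,200,240,300),28))
for t,L in ((1.44,0),(1.44,6.5),(1.52,0),(1.52,8)):
    k=H-85*np.array([np.cos(t-.21),np.sin(t-.21)])
    print(t,L,'scene top',np.round(proj('scene',(*k,169+L)),1),'wrist(now) top',np.round(proj('wrist',(*k,169+L),i),1),'w6',np.round(proj('wrist',(*k,169+L),w6),1))
E
```

```text
t 21.80 tool-turn 1.471 rho 83.7 b 78.5 z 230.7 Ftool [-0.05 -0.71  0.41]
scene before (array([290, 235]), array([298, 259]), 176, array([293.57954545, 246.50568182])) now (array([297, 237]), array([305, 259]), 166, array([301.19277108, 247.60240964]))
wrist before (array([178, 236]), array([217, 276]), 1041, array([197.6945245 , 256.22382325])) now (array([163, 234]), array([203, 272]), 991, array([183.23107972, 253.32189707]))
1.44 0 scene top [294.5 239.7] wrist(now) top [199.1 261.4] w6 [193.  262.3]
1.44 6.5 scene top [294.4 236.5] wrist(now) top [195.9 265. ] w6 [189.7 265.9]
1.52 0 scene top [297.9 238.6] wrist(now) top [188.4 261.5] w6 [182.3 262.6]
1.52 8 scene top [297.8 234.7] wrist(now) top [184.1 266. ] w6 [177.8 267.2]
```

```bash
python3 -c "
from bench import ctrl
print(ctrl.hand_in())"
```

```text
the job is handed in; nothing more can be done
None
```

I pressed the lid shut and turned the latch handle over the ridge until its tongue dropped into the notch, then backed off and handed the job in at about 22 s; no verdict came back. The camera check put the handle at about 1.6 rad and back down by about 8 mm. Force readings at the end of each move peaked at about 5 N on the handle and 10 N on the lid.

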